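# Tip the long panel out of its jig and lay it on the box lid

## Robot

A 6-joint arm with a two-finger parallel gripper is mounted at the origin on the work surface. World frame = base frame: x ahead of the robot, y to its left, z up, the work surface at z = 0. Lengths are in m, angles in rad, forces in N, time in s.
With the tool pointing down it reaches from about 0.375 to 0.9 m from the base axis. Payload 3.1 kg.
Tool frame: the origin (TCP) lies at the very end of the fingers, on their centre line; the grasp point (between the pads) lies 19 mm behind it (tcp_to_grasp is the distance from the TCP to the grasp point, in m); z points along the fingers, y is the direction in which the jaws open and shut (so a half turn about z gives the same grasp; the last joint's range is limited). The gripper opens to 85 mm and grips with 20 to 120 N. Pads are 22 mm wide; open, the fingers measure 114 mm over their backs; the gripper's body (76 mm by 85 mm) begins 54 mm behind the grasp point. The pads swing forward as they close: fully open they stand 13 mm farther back than shut.
Start: joints at [-1.286, 0.527, 1.433, -0, 1.181, -0.178], TCP at [0.279, -0.559, 0.231] pointing down, gripper open.
Joint ranges: [-3.08, 3.08], [-0.75, 2.2], [0.22, 2.44], [-1.43, 4.57], [0, 2.65], [-2.85, 2.85]. Speed limits (rad/s): [2.79, 2.79, 3.14, 3.14, 3.14, 3.14].

## Interface

Orientations are given as a unit quaternion [x, y, z, w].
In Python, from station import sense, snapshot, camera_info, sign_off, tcp_to_grasp gives the robot as it stands.
- The arm moves only by the shell command python3 -m inch 'ROWS' [FORCE]. ROWS is JSON, a list of rows, each a list of 3 entries, a list of its own where there are three numbers: the closure, from -1 (fully open) to 1 (shut), so that 0 is half open, then the shift along the tool's x, y, z normalised to -1 to 1, where 1 is 10 cm, then the turn, a rotation vector about the tool's x, y, z normalised to -1 to 1, where 1 is 360 degrees. In form: [[jaw, [dx, dy, dz], [ax, ay, az]], ...]. A call has 1 to 20 rows; each row is the pose to reach, as a shift and turn from the pose commanded when the call began, along the tool's axes at that moment, turning the shorter way round; what a row does not reach only later rows make up. A row lasts 1/10 s, in which the tool goes at most 50 mm and 8.59 degrees, less where a joint would pass 70% of its speed; a pose out of reach is approached as far as the arm can. A call with a number of a shift or a turn outside -1 to 1 is refused whole. A call with a gripper value outside its range is refused whole. The fingers move at their own pace and stop on an object; FORCE is the grip in N (left out, the last holds). Time passes only in rows, so rows that repeat a pose let the fingers close. It gives the time, the measured TCP pose, the force and the opening at its end, in the units of the state.
- sense(): the state, without advancing time (a new reading comes with each control period).
- snapshot(name): name is "side" or "top" or "wrist"; returns (picture, depth): 420x560x3 uint8, blue, green, red; 420x560 float32, m along the optical axis (not along the pixel's ray), 0 where there is no reading.
- camera_info(name): a dict with "K" (3x3 intrinsics, pixels), "origin" and "orientation" of the camera in the world. Camera axes: x right, y down, z forward; pixel columns grow to the right and rows downward; lengths in m; the calibration is good to about 2 mm. A picture is of the moment at which its call begins: read the wrist's pose just before it. camera_info takes no time and is no camera call; for the wrist camera it gives the pose at the moment of the call.
- sign_off(): hands the job in, once; it reports no verdict.
The state is a dict: "t": time; "q": joint angles; "qd": joint speeds; "tau": joint torques, N m; "tcp_pos": TCP position; "tool_rot": TCP orientation; "force": force on the tool from outside, world axes, zero at the start; "ft_torque": the same for the moment, N m; "finger_gap": opening from 0.0 (shut) to 1.0 (fully open).
Only numpy, scipy, OpenCV 4.12 (cv2) and the standard library are available. Lean on these libraries where they do the work, as an engineer would, in place of code of your own. Each camera call takes 0.05 s, during which the arm holds its last target.

## Task

On this box-finishing bench a long wooden panel lies flush in its jig. Press down on the panel's end next to the notch so that the other end tips up and stays up, then grip the panel by the raised end and lay it flat in the middle of the closed box's lid, lengthwise along the lid. Leave the square panel in its own jig.

Things in the scene. Friction and masses are not known exactly. Their poses are not given: they have to be found in the camera images.
- panel_center (a point): Centre (half-way up) of the loose long panel: dark wooden slab 90 long (its x) x 44 wide (y) x 14 mm thick (z), 50 g, flush in the jig. Press it down about 30 mm from its centre towards the notch (-x): the spot sinks some 15 mm under a light push; the panel rocks over its middle and stays tipped by about 30 degrees. The underside of its +x end is then about 10 mm above the jig, its sides free to grip.
- jig: Pale wooden block fixed to the bench, 140 (x) x 90 (y) x 44 mm high; origin at the centre of its underside. The panel lies centred (to 1 mm) in a pocket 96 x 48 x 14 mm deep in its top; under the pocket's -x half a well goes 22 mm deeper. The 22 mm thick -x end wall, which faces roughly towards the robot, has a notch 34 mm wide, 22 mm deep, with room for a fingertip.
- lid (a point): Middle of the closed box's lid, on its top surface, 80 mm above the bench. The dark wooden box is fixed, 190 mm long (x axis) x 130 mm wide (y); on the lid is a raised flat field 150 x 90 mm, 8 mm high. The panel belongs on its centre, the panel's length along the field's length (x), either way round.
- square_center (a point): Centre (half-way up) of the square panel, 60 x 60 x 14 mm, same wood, flush in a second pale block (120 x 100 x 44 mm high, no notch). Not to be moved.

How it is judged:
By the outcome, as a careful person would: the job done as asked, in the order asked, and still so for the second after the job is handed in, with the robot touching nothing.
It also fails if it takes over 45 s, if anything falls off the work surface, if the arm or the gripper's body presses on something with over 40 N, if the wrist force passes 120 N, or if a joint passes its speed limit or range.

## Working session

There is one attempt and no reset: what is moved stays moved. The work goes in short steps, Python scripts to look and compute and a shell command to move; the robot and the scene stay as the last step left them, time stands still between calls to the robot, and variables do not carry over. Pictures are saved under pics/ and viewed, and the job is handed in when it is done.

```bash
ls; mkdir -p pics; cat > h.py <<'E'
import numpy as np,cv2
from station import *
from scipy.spatial.transform import Rotation as R
E
python3 - <<'E'
from h import *
s=sense();print(s['t'],s['tcp_pos'],s['tool_rot'],s['finger_gap'],tcp_to_grasp)
for n in ['top','side','wrist']:
    i=camera_info(n);p,d=snapshot(n);cv2.imwrite(f'pics/{n}0.png',p);np.savez(f'{n}0.npz',p=p,d=d,K=i['K'],o=i['origin'],q=i['orientation']);print(n,i)
E
```

```text
pics
0.0 [ 0.27883655 -0.55854775  0.23033718] [ 9.73352387e-01  2.29311938e-01 -5.25507406e-05 -1.07852353e-03] 0.9973581930170379 0.0187
top {'K': array([[463.98449918,   0.        , 278.42152575],
       [  0.        , 463.98449918, 213.21692109],
       [  0.        ,   0.        ,   1.        ]]), 'origin': array([0.41273336, 0.02026636, 0.87169824]), 'orientation': array([-0.7005068 ,  0.71087149, -0.05564933,  0.02924203])}
side {'K': array([[388.7411199 ,   0.        , 285.14261589],
       [  0.        , 388.7411199 , 210.37568321],
       [  0.        ,   0.        ,   1.        ]]), 'origin': array([ 0.3968125 , -0.64238041,  0.53395289]), 'orientation': array([ 0.88704187, -0.07537208,  0.05010806, -0.45273056])}
wrist {'K': array([[315.78147297,   0.        , 282.86751296],
       [  0.        , 315.78147297, 211.85680485],
       [  0.        ,   0.        ,   1.        ]]), 'origin': array([ 0.34377736, -0.52693363,  0.37327824]), 'orientation': array([ 0.84201466, -0.52055778, -0.07508316,  0.11997262])}
```

View pics/top0.png

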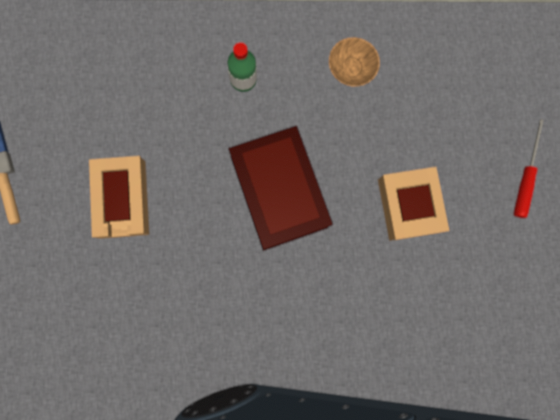

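View pics/side0.png

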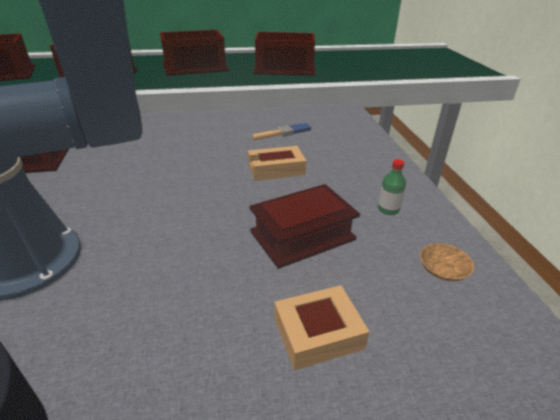

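The top view shows the notched jig at about (117,196) with its notch at (120,229), the box at (280,188) and the square jig at (415,203). Next I measure them.

```bash
cat >> h.py <<'E'
def ray(uv,z,K,o,q):
    uv=np.atleast_2d(uv).astype(float)
    d=np.c_[uv,np.ones(len(uv))]@np.linalg.inv(K).T
    d=R.from_quat(q).apply(d)
    return o+d*((z-o[2])/d[:,2])[:,None]
def rect(mask,off,z,K,o,q,show=None,name=''):
    c,_=cv2.findContours(mask,cv2.RETR_EXTERNAL,cv2.CHAIN_APPROX_NONE)
    c=max(c,key=cv2.contourArea)[:,0]+np.array(off)
    w=ray(c,z,K,o,q)[:,:2]
    (cx,cy),(a,b),ang=cv2.minAreaRect((w*1000).astype(np.float32))
    if a<b:a,b,ang=b,a,ang+90
    ang=(ang+90)%180-90
    print(name,'c',round(cx,1),round(cy,1),'size',round(a,1),round(b,1),'ang',round(ang,1))
    return cx/1e3,cy/1e3,ang
E
python3 - <<'E'
from h import *
D=np.load('top0.npz');p,d=D['p'],D['d'];C=(D['K'],D['o'],D['q'])
hsv=cv2.cvtColor(p,cv2.COLOR_BGR2HSV)
for uv in [(117,190),(280,188),(260,150),(416,203),(120,229),(100,200),(240,160),(108,229)]:
    u,v=uv;z=d[v,u];q=R.from_quat(C[2]).apply(np.linalg.inv(C[0])@[u,v,1]*z)+C[1];print(uv,hsv[v,u],p[v,u],q.round(4))
def win(m,x0,x1,y0,y1):
    return m[y0:y1,x0:x1].astype(np.uint8)*255
r=p[:,:,2].astype(int);dark=(r<130)&(hsv[:,:,1]>150)
light=(r>180)&(hsv[:,:,1]>80)
rect(win(dark,95,140,150,240),(95,150),.044,*C,name='panel')
rect(win(dark,395,440,175,225),(395,175),.044,*C,name='square')
rect(win(dark,220,340,115,260),(220,115),.072,*C,name='box')
f=(r>75)&(r<130)&(hsv[:,:,1]>150)
rect(win(f,220,340,115,260),(220,115),.08,*C,name='field')
rect(win(light,80,155,145,245),(80,145),.044,*C,name='jig')
cv2.imwrite('pics/z.png',np.hstack([cv2.resize(p[140:250,75:165],None,fx=4,fy=4),cv2.resize(p[120:255,225:335],None,fx=3.26,fy=3.26)]))
E
```

```text
(117, 190) [  3 205  91] [18 26 91] [0.5574 0.2754 0.0467]
(280, 188) [  4 195  97] [23 34 97] [ 0.5521 -0.0137  0.08  ]
(260, 150) [  4 208  92] [17 27 92] [0.6194 0.0201 0.081 ]
(416, 203) [  5 208  92] [17 29 92] [ 0.5283 -0.2632  0.0427]
(120, 229) [ 16 124 212] [109 165 212] [0.49   0.2764 0.0203]
(100, 200) [ 16 125 213] [109 165 213] [0.54   0.3055 0.0444]
(240, 160) [  3 204  65] [13 19 65] [0.6036 0.0554 0.074 ]
(108, 229) [ 16 124 127] [ 65  98 127] [0.4881 0.2901 0.0443]
panel c 548.2 277.9 size 89.8 43.9 ang 3.8
square c 529.4 -262.0 size 59.6 57.9 ang -81.8
box c 556.0 -13.7 size 186.2 125.3 ang 18.5
field c 546.7 -9.2 size 168.3 109.5 ang 18.4
jig c 546.7 278.4 size 141.7 89.1 ang 3.8
```

View pics/z.png

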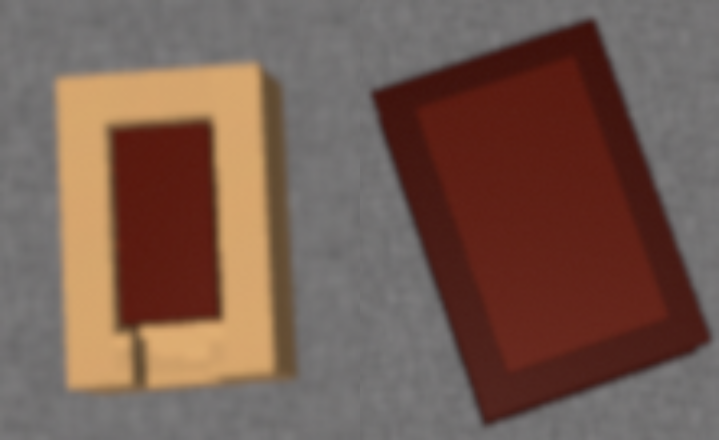

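```bash
cat >> h.py <<'E'
def toolR(yaw,tilt=0):  # yaw deg of tool x; tilt deg: tool z tips towards heading yaw
    return R.from_euler('z',yaw,degrees=True)*R.from_euler('y',-tilt,degrees=True)*R.from_euler('x',180,degrees=True)
def todo(pos,rot):
    s=sense();r0=R.from_quat(s['tool_rot'])
    d=r0.inv().apply(np.array(pos)-s['tcp_pos'])/.1
    w=(r0.inv()*rot).as_rotvec()/(2*np.pi)
    print('t',round(s['t'],2),'tcp',s['tcp_pos'].round(4),'F',s['force'].round(1),'gap',round(s['finger_gap'],3))
    print('shift',d.round(3),'turn',w.round(4),'deg',(w*360).round(1))
E
python3 - <<'E'
from h import *
D=np.load('top0.npz');p=D['p'];C=(D['K'],D['o'],D['q'])
# field edges: threshold at local gradient; segment with adaptive kmeans in box window
g=cv2.GaussianBlur(p[:,:,2],(3,3),0)
a=cv2.adaptiveThreshold(g[115:260,220:340],255,cv2.ADAPTIVE_THRESH_MEAN_C,cv2.THRESH_BINARY,41,0)
r=np.array([[417,108],[578,55],[668,318],[508,373]],float)
uv=np.c_[225+(r[:,0]-360)/3.26,120+r[:,1]/3.26]
w=ray(uv,.08,*C)*1e3
print(w.round(1),w.mean(0).round(1))
for i in range(4):
    e=w[(i+1)%4]-w[i];print(np.linalg.norm(e).round(1),np.degrees(np.arctan2(e[1],e[0])).round(1))
# outer rim corners
r=np.array([[373,92],[594,18],[711,342],[484,424]],float)
uv=np.c_[225+(r[:,0]-360)/3.26,120+r[:,1]/3.26]
w=ray(uv,.072,*C)*1e3;print(w.mean(0).round(1));
for i in range(4):
    e=w[(i+1)%4]-w[i];print(np.linalg.norm(e).round(1),np.degrees(np.arctan2(e[1],e[0])).round(1))
print(toolR(26.5).as_quat())
c=np.array([.5482,.2779]);u=np.array([np.cos(np.radians(3.8)),np.sin(np.radians(3.8))])
t=c-.031*u;print(t);todo([*t,.10],toolR(3.8))
E
```

```text
[[614.3  50.7  80. ]
 [642.9 -36.1  80. ]
 [499.7 -80.9  80. ]
 [471.8   4.2  80. ]] [557.2 -15.5  80. ]
91.4 -71.8
150.0 -162.6
89.5 108.2
149.9 18.1
[556.1 -14.7  72. ]
127.1 -71.4
187.9 -161.8
128.6 109.0
188.8 17.8
[9.73379258e-01 2.29200391e-01 1.40344763e-17 5.96022897e-17]
[0.51726815 0.27584551]
t 0.15 tcp [ 0.2789 -0.5587  0.2306] F [-0.3 -0.4  0.8] gap 1.002
shift [ 5.858 -6.401  1.318] turn [-0.0003  0.      0.0631] deg [-0.1  0.  22.7]
```

```bash
for i in 1; do :; done
python3 -m inch '[[1,[0.9,-1,0],[0,0,0]],[1,[0.9,-1,0],[0,0,0]],[1,[0.9,-1,0],[0,0,0]],[1,[0.9,-1,0],[0,0,0]],[1,[0.9,-1,0],[0,0,0]]]' 40
```

```text
t: 0.65
tcp_pos: [0.3153, -0.4293, 0.2315]
tool_rot: [0.973, 0.23, -0.0, 0.0]
force: [-0.6, 0.1, -0.1]
finger_gap: 0.149
```

```bash
python3 -m inch '[[1,[0.9,-1,0],[0,0,0]],[1,[0.9,-1,0],[0,0,0]],[1,[0.9,-1,0],[0,0,0]],[1,[0.9,-1,0],[0,0,0]]]'
python3 -m inch '[[1,[0.9,-1,0],[0,0,0]],[1,[0.9,-1,0],[0,0,0]],[1,[0.9,-1,0],[0,0,0]],[1,[0.9,-1,0],[0,0,0]]]'
python3 -m inch '[[1,[0.9,-1,0],[0,0,0]],[1,[0.9,-1,0],[0,0,0]],[1,[0.9,-1,0],[0,0,0]],[1,[0.9,-1,0],[0,0,0]]]'
python3 -m inch '[[1,[0.9,-1,0],[0,0,0]],[1,[0.9,-1,0],[0,0,0]],[1,[0.9,-1,0],[0,0,0]],[1,[0.9,-1,0],[0,0,0]]]'
python3 - <<'E'
from h import *
todo([.5173,.2758,.10],toolR(3.8));print(sense()['q'].round(2))
E
```

```text
t: 1.05
tcp_pos: [0.3508, -0.2969, 0.2311]
tool_rot: [0.973, 0.231, -0.0, -0.001]
force: [0.3, -0.4, -0.6]
finger_gap: 0.001
t: 1.45
tcp_pos: [0.3874, -0.1686, 0.2313]
tool_rot: [0.973, 0.231, 0.0, -0.0]
force: [0.7, -0.8, -0.1]
finger_gap: 0.003
t: 1.85
tcp_pos: [0.4246, -0.0398, 0.2315]
tool_rot: [0.973, 0.231, 0.001, 0.0]
force: [-0.6, -0.8, 0.0]
finger_gap: 0.0
t: 2.25
tcp_pos: [0.4616, 0.0898, 0.2315]
tool_rot: [0.973, 0.231, 0.002, 0.0]
force: [0.6, -1.5, 0.9]
finger_gap: 0.005
t 2.25 tcp [0.4616 0.0898 0.2315] F [ 0.6 -1.5  0.9] gap 0.005
shift [ 1.329 -1.414  1.317] turn [ 0.0001 -0.0005  0.0635] deg [ 0.1 -0.2 22.9]
[-0.05  0.32  1.81  0.    1.01  1.06]
```

```bash
python3 -m inch '[[1,[1,-1,0.6],[0,0,0.0635]],[1,[1,-1,0.6],[0,0,0.0635]],[1,[1,-1,0.6],[0,0,0.0635]],[1,[1,-1,0.6],[0,0,0.0635]],[1,[1,-1,0.6],[0,0,0.0635]]]'
python3 - <<'E'
from h import *
todo([.5173,.2758,.10],toolR(3.8))
E
```

```text
t: 2.75
tcp_pos: [0.5047, 0.2222, 0.17]
tool_rot: [0.999, 0.033, -0.001, 0.001]
force: [-0.1, 0.2, -0.1]
finger_gap: 0.002
t 2.75 tcp [0.5047 0.2222 0.17  ] F [-0.1  0.2 -0.1] gap 0.002
shift [ 0.161 -0.528  0.7  ] turn [ 0.0002  0.0002 -0.0001] deg [ 0.1  0.1 -0.1]
```

```bash
python3 -m inch '[[1,[0.16,-0.53,0],[0,0,0]],[1,[0.16,-0.53,0.4],[0,0,0]],[1,[0.16,-0.53,0.7],[0,0,0]],[1,[0.16,-0.53,0.7],[0,0,0]],[1,[0.16,-0.53,0.7],[0,0,0]]]'
python3 - <<'E'
from h import *
todo([.5173,.2758,.06],toolR(3.8))
p,d=snapshot('wrist');cv2.imwrite('pics/w1.png',p)
E
```

```text
t: 3.25
tcp_pos: [0.5167, 0.275, 0.1019]
tool_rot: [1.0, 0.031, -0.0, 0.0]
force: [0.3, 0.2, 0.6]
finger_gap: 0.0
t 3.25 tcp [0.5167 0.275  0.1019] F [0.3 0.2 0.6] gap 0.0
shift [ 0.007 -0.008  0.419] turn [ 0.0001  0.0001 -0.0007] deg [ 0.   0.  -0.2]
```

View pics/w1.png

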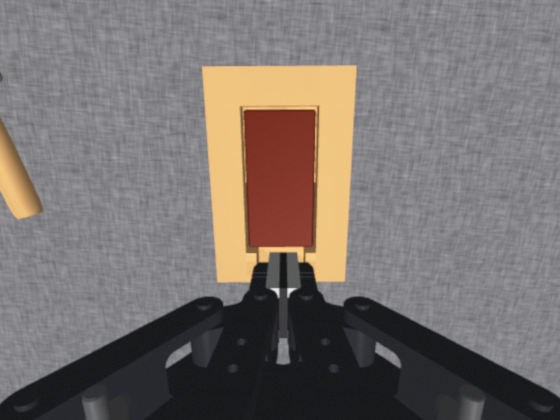

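The wrist view shows the closed fingertips at about (283,255), laterally centred on the panel (245–315 px wide). Pressing next.

```bash
python3 -m inch '[[1,[0.005,-0.005,0.3],[0,0,0]],[1,[0.005,-0.005,0.5],[0,0,0]],[1,[0.005,-0.005,0.55],[0,0,0]],[1,[0.005,-0.005,0.6],[0,0,0]],[1,[0.005,-0.005,0.6],[0,0,0]]]'
python3 -m inch '[[1,[0,0,0.03],[0,0,0]],[1,[0,0,0.06],[0,0,0]],[1,[0,0,0.08],[0,0,0]],[1,[0,0,0.1],[0,0,0]]]'

```

```text
t: 3.8
tcp_pos: [0.5173, 0.2775, 0.0424]
tool_rot: [0.999, 0.032, 0.001, -0.0]
force: [0.5, 0.0, -0.4]
finger_gap: -0.003
t: 4.2
tcp_pos: [0.5168, 0.2779, 0.0324]
tool_rot: [0.999, 0.032, 0.0, -0.0]
force: [-3.6, -1.4, 20.8]
finger_gap: 0.001
```

```bash
python3 - <<'E'
from h import *
todo([.5173,.2758,.03],toolR(3.8))
p,d=snapshot('wrist');cv2.imwrite('pics/w2.png',p)
p,d=snapshot('side');cv2.imwrite('pics/s2.png',cv2.resize(p[130:200,220:340],None,fx=6,fy=6))
E
```

```text
t 4.2 tcp [0.5168 0.2779 0.0324] F [-3.6 -1.4 20.8] gap 0.001
shift [0.004 0.021 0.024] turn [-0.     -0.0002 -0.0004] deg [-0.  -0.1 -0.1]
```

View pics/w2.png

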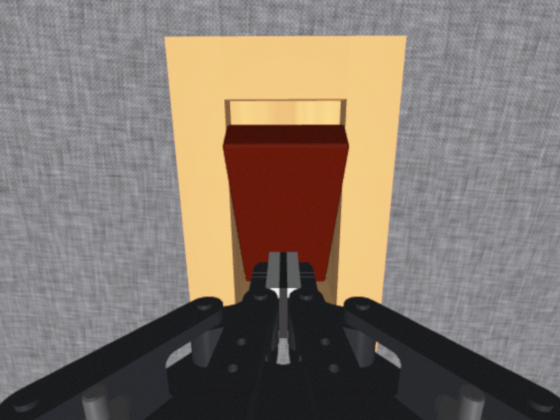

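View pics/s2.png

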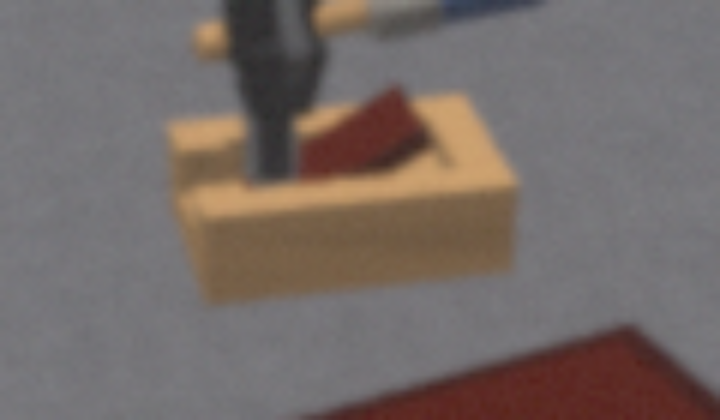

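The panel has tipped: its raised far edge is at (225–347,125) in the wrist view, and the 20 N is it bottoming out. I retract and look from above.

```bash
python3 -m inch '[[1,[0,0,-0.1],[0,0,0]],[1,[0,0,-0.4],[0,0,0]],[1,[0,0,-0.9],[0,0,0]],[-1,[-0.6,0,-1],[0,0,0]],[-1,[-1,0,-1],[0,0,0]],[-1,[-1,0,-1],[0,0,0]]]'
python3 - <<'E'
from h import *
todo([.5173,.2758,.03],toolR(3.8))
for n in ['top','wrist','side']:
    i=camera_info(n);p,d=snapshot(n);np.savez(f'{n}3.npz',p=p,d=d,K=i['K'],o=i['origin'],q=i['orientation']);cv2.imwrite(f'pics/{n}3.png',p if n!='top' else cv2.resize(p[130:250,75:175],None,fx=5,fy=5))
E
```

```text
t: 4.9
tcp_pos: [0.4056, 0.2689, 0.131]
tool_rot: [0.999, 0.033, -0.007, 0.002]
force: [-0.8, -0.7, -0.5]
finger_gap: 0.503
t 4.9 tcp [0.4056 0.2689 0.131 ] F [-0.8 -0.7 -0.5] gap 0.503
shift [1.133 0.002 0.994] turn [ 0.0006  0.0022 -0.    ] deg [ 0.2  0.8 -0. ]
```

View pics/top3.png

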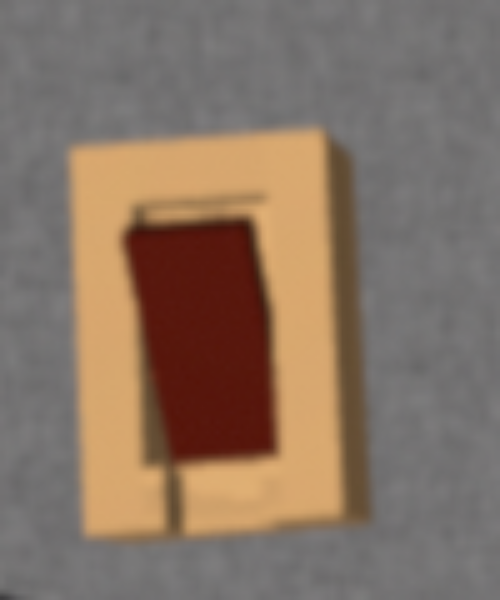

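View pics/wrist3.png

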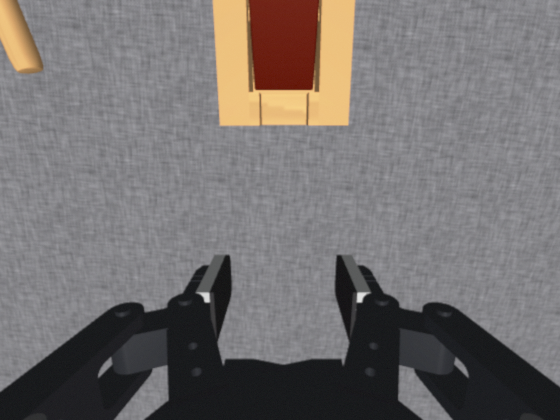

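```bash
python3 - <<'E'
from h import *
D=np.load('top3.npz');p=D['p'];C=(D['K'],D['o'],D['q'])
f=lambda a:np.array(a)/5.+[75,130]
hi=ray(f([[127,233],[250,219]]),.066,*C)*1e3; lo=ray(f([[172,459],[276,454]]),.020,*C)*1e3
print(hi.round(1),hi.mean(0),np.linalg.norm(hi[1]-hi[0]));print(lo.round(1),lo.mean(0),np.linalg.norm(lo[1]-lo[0]))
v=hi.mean(0)-lo.mean(0);print(v,np.linalg.norm(v[:2]),np.degrees(np.arctan2(v[1],v[0])))
# depth on panel
d=D['d'];hsv=cv2.cvtColor(p,cv2.COLOR_BGR2HSV);m=(p[:,:,2]<130)&(hsv[:,:,1]>150);m[:,:95]=0;m[:,140:]=0;m[:172]=0;m[225:]=0
m=cv2.erode(m.astype(np.uint8),np.ones((5,5)))>0
vv,uu=np.nonzero(m);z=d[m];P=(np.c_[uu,vv,np.ones(len(uu))]@np.linalg.inv(C[0]).T)*z[:,None];P=R.from_quat(C[2]).apply(P)+C[1]
c=P.mean(0);n=np.linalg.svd(P-c)[2][2];n*=np.sign(n[2]);print(len(P),c,n,'tilt',np.degrees(np.arccos(n[2])),'head',np.degrees(np.arctan2(-n[1],-n[0])), 'rms',((P-c)@n).std())
# centre at hi/lo midpoint plus normal
E
```

```text
[[577.9 298.6  66. ]
 [582.5 256.3  66. ]] [580.2319801  277.44318413  66.        ] 42.50776642589422
[[503.5 295.9  20. ]
 [504.8 258.5  20. ]] [504.12343723 277.17083915  20.        ] 37.463122119485455
[76.10854288  0.27234498 46.        ] 76.10903015150984 0.2050249651616025
855 [0.54411558 0.27694998 0.04734591] [-0.19392692  0.94000265  0.28069087] tilt 73.69855783618517 head -78.34315612326117 rms 0.009568301481798453
```

```bash
python3 - <<'E'
from h import *
D=np.load('wrist3.npz');d=D['d'];C=(D['K'],D['o'],D['q'])
s=sense();print(s['finger_gap'])
T=R.from_quat(s['tool_rot']).inv()
P=[]
for v in range(240,330,4):
    for u in (222,226,230,338,342,346):
        z=d[v,u]
        if 0<z<.35:
            q=R.from_quat(C[2]).apply(np.linalg.inv(C[0])@[u,v,1]*z)+C[1];print(u,v,(T.apply(q-s['tcp_pos'])*1e3).round(1)) if z<.25 and v<275 else 0
E
python3 -m inch '[[-1,[0,0,0],[0,0,0]]]' 40
python3 - <<'E'
from h import *
c=np.array([.5802,.2785,.066]);h=np.radians(3.8);t=np.radians(30)
u=np.array([np.cos(h),np.sin(h),0]);a=u*np.cos(t)+[0,0,np.sin(t)];n=-u*np.sin(t)+[0,0,np.cos(t)]
g=c-.007*a-.012*n
print('grip',g);todo(g+.06*n,toolR(3.8,30));print((-n).round(3),toolR(3.8,30).apply([0,0,1]).round(3))
E
```

```text
0.7657199292812045
222 256 [  6.2 -26.9  -9.3]
226 256 [  6.3 -25.   -9.4]
338 256 [ 6.2 26.2 -9.2]
342 256 [ 5.9 28.2 -8.5]
346 256 [ 6.1 29.9 -9. ]
222 260 [  6.  -26.2 -13.1]
226 260 [  5.6 -24.6 -12.2]
338 260 [  4.8  26.1 -10.4]
342 260 [  6.3  27.2 -13.6]
346 260 [  6.6  28.9 -14.2]
222 264 [  6.5 -25.3 -18.1]
226 264 [  4.  -24.5 -13. ]
230 264 [ -0.9 -24.6  -3. ]
338 264 [ 2.5 26.3 -9.8]
342 264 [  6.2  26.5 -17.3]
346 264 [  6.6  28.1 -18.3]
222 268 [  5.7 -24.9 -20.2]
226 268 [  2.1 -24.6 -13.2]
230 268 [ -2.7 -24.6  -3.6]
338 268 [  1.7  25.9 -12.3]
342 268 [  5.8  26.  -20.4]
346 268 [  6.4  27.5 -21.5]
222 272 [  4.9 -24.6 -22.3]
226 272 [  0.3 -24.6 -13.6]
230 272 [ -4.3 -24.5  -4.6]
338 272 [ -0.4  26.  -12.2]
342 272 [  4.1  26.  -20.7]
346 272 [  6.4  26.7 -25.2]
t: 5.15
tcp_pos: [0.4187, 0.2718, 0.1317]
tool_rot: [0.999, 0.032, 0.001, -0.0]
force: [0.1, -0.2, -0.1]
finger_gap: 0.923
grip [0.58013796 0.27849588 0.0521077 ]
t 5.15 tcp [0.4187 0.2718 0.1317] F [ 0.1 -0.2 -0.1] gap 0.923
shift [1.314 0.037 0.28 ] turn [-0.      0.0829 -0.0005] deg [-0.  29.8 -0.2]
[ 0.499  0.033 -0.866] [ 0.499  0.033 -0.866]
```

```bash
python3 -m inch '[[-1,[0.5,0.02,0],[0,0.04,0]],[-1,[1,0.04,0],[0,0.0828,0]],[-1,[1,0.04,0.1],[0,0.0828,0]],[-1,[1,0.04,0.1],[0,0.0828,0]],[-1,[1,0.04,0.1],[0,0.0828,0]]]'
python3 - <<'E'
from h import *
c=np.array([.5802,.2785,.066]);h=np.radians(3.8);t=np.radians(30)
u=np.array([np.cos(h),np.sin(h),0]);a=u*np.cos(t)+[0,0,np.sin(t)];n=-u*np.sin(t)+[0,0,np.cos(t)]
g=c-.007*a-.013*n
todo(g+.045*n,toolR(3.8,30));todo(g,toolR(3.8,30))
i=camera_info('wrist');p,d=snapshot('wrist');np.savez('wrist4.npz',p=p,d=d,K=i['K'],o=i['origin'],q=i['orientation']);cv2.imwrite('pics/wrist4.png',p)
E
```

```text
t: 5.65
tcp_pos: [0.524, 0.2657, 0.1238]
tool_rot: [0.969, 0.025, 0.244, 0.006]
force: [0.3, 0.1, -0.2]
finger_gap: 1.002
t 5.65 tcp [0.524  0.2657 0.1238] F [ 0.3  0.1 -0.2] gap 1.002
shift [ 0.148 -0.105  0.458] turn [ 0.0048  0.0049 -0.001 ] deg [ 1.7  1.8 -0.3]
t 5.65 tcp [0.524  0.2657 0.1238] F [ 0.3  0.1 -0.2] gap 1.002
shift [ 0.161 -0.119  0.908] turn [ 0.0048  0.0049 -0.001 ] deg [ 1.7  1.8 -0.3]
```

View pics/wrist4.png

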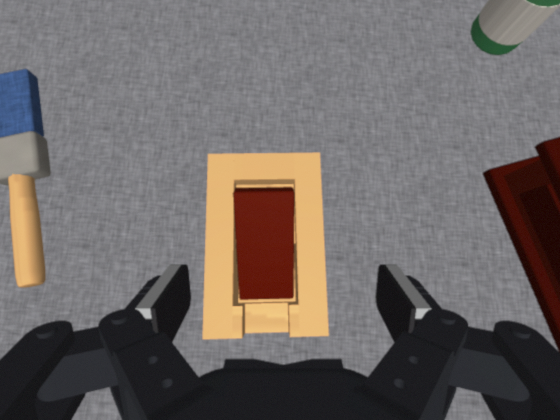

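```bash
python3 - <<'E'
from h import *
D=np.load('wrist4.npz');p,d=D['p'],D['d'];C=(D['K'],D['o'],D['q'])
m=np.zeros(d.shape,bool);m[195:292,243:290]=1
vv,uu=np.nonzero(m);z=d[m];ok=z>0
P=(np.c_[uu,vv,np.ones(len(uu))]@np.linalg.inv(C[0]).T)*z[:,None];P=(R.from_quat(C[2]).apply(P)+C[1])[ok]
c=P.mean(0);n=np.linalg.svd(P-c,full_matrices=False)[2][2];n*=np.sign(n[2]);print(len(P),c,n,'tilt',np.degrees(np.arccos(n[2])),'head',np.degrees(np.arctan2(-n[1],-n[0])), 'rms',((P-c)@n).std())
# corners by ray-plane
def rp(uv):
    dd=R.from_quat(C[2]).apply(np.linalg.inv(C[0])@[*uv,1]);return C[1]+dd*((c-C[1])@n)/(dd@n)
for uv in [(235,189),(294,188),(295,298),(238,300)]:print(uv,(rp(uv)*1e3).round(1))
E
```

```text
4540 [0.54552953 0.27754877 0.04510064] [-0.50935085 -0.03500608  0.85984667] tilt 30.700629045454516 head 3.931576738503972 rms 0.000612718837837661
(235, 189) [581.  301.   67.1]
(294, 188) [583.9 259.2  67.1]
(295, 298) [505.8 252.6  20.5]
(238, 300) [502.2 298.2  20.3]
```

```bash
cat >> h.py <<'E'
def grip(off,back=.007,down=.013):
    c=np.array([.5818,.2795,.0668]);h=np.radians(3.8);t=np.radians(30.5)
    u=np.array([np.cos(h),np.sin(h),0]);a=u*np.cos(t)+np.array([0,0,np.sin(t)]);n=-u*np.sin(t)+np.array([0,0,np.cos(t)])
    todo(c-back*a-down*n+off*n,toolR(3.8,30.5))
E
python3 - <<'E'
from h import *
grip(.04)
E
```

```text
t 5.7 tcp [0.5219 0.2656 0.1229] F [-1.1  0.  -0.9] gap 1.002
shift [ 0.189 -0.116  0.51 ] turn [ 0.0048  0.0066 -0.0007] deg [ 1.7  2.4 -0.3]
```

```bash
python3 -m inch '[[-1,[0.19,-0.12,0.2],[0.0048,0.0066,0]],[-1,[0.19,-0.12,0.4],[0.0048,0.0066,0]],[-1,[0.19,-0.12,0.5],[0.0048,0.0066,0]],[-1,[0.19,-0.12,0.5],[0.0048,0.0066,0]],[-1,[0.19,-0.12,0.5],[0.0048,0.0066,0]]]'
python3 - <<'E'
from h import *
grip(0)
E
```

```text
t: 6.2
tcp_pos: [0.565, 0.279, 0.0925]
tool_rot: [0.965, 0.03, 0.259, -0.009]
force: [-0.5, -0.0, -0.6]
finger_gap: 1.0
t 6.2 tcp [0.565  0.279  0.0925] F [-0.5 -0.  -0.6] gap 1.0
shift [-0.052  0.006  0.437] turn [ 0.      0.0014 -0.0008] deg [ 0.   0.5 -0.3]
```

```bash
python3 -m inch '[[-1,[-0.05,0.006,0.15],[0,0.001,0]],[-1,[-0.05,0.006,0.3],[0,0.001,0]],[-1,[-0.05,0.006,0.4],[0,0.001,0]],[-1,[-0.05,0.006,0.43],[0,0.001,0]],[-1,[-0.05,0.006,0.43],[0,0.001,0]],[-1,[-0.05,0.006,0.43],[0,0.001,0]]]'
python3 - <<'E'
from h import *
grip(0)
p,d=snapshot('side');cv2.imwrite('pics/s5.png',cv2.resize(p[100:200,200:350],None,fx=5,fy=5))
E
```

```text
t: 6.8
tcp_pos: [0.5886, 0.2816, 0.0606]
tool_rot: [0.967, 0.031, 0.252, -0.01]
force: [0.5, 0.1, -0.1]
finger_gap: 1.001
t 6.8 tcp [0.5886 0.2816 0.0606] F [ 0.5  0.1 -0.1] gap 1.001
shift [-0.097  0.016  0.044] turn [-0.0005  0.0035 -0.0004] deg [-0.2  1.3 -0.1]
```

View pics/s5.png

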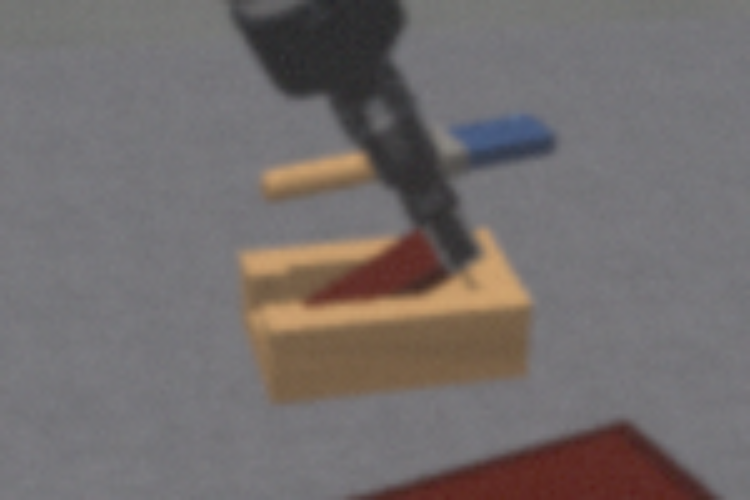

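```bash
python3 -m inch '[[-1,[-0.05,0.01,0],[0,0.0035,0]],[-1,[-0.1,0.016,0.02],[0,0.0035,0]],[-1,[-0.1,0.016,0.04],[0,0.0035,0]],[-1,[-0.1,0.016,0.04],[0,0.0035,0]]]'
python3 - <<'E'
from h import *
grip(0)
E
```

```text
t: 7.25
tcp_pos: [0.5895, 0.2815, 0.0608]
tool_rot: [0.967, 0.033, 0.253, -0.011]
force: [0.1, 0.3, 0.8]
finger_gap: 1.003
t 7.25 tcp [0.5895 0.2815 0.0608] F [0.1 0.3 0.8] gap 1.003
shift [-0.106  0.015  0.041] turn [-0.0009  0.0032 -0.0001] deg [-0.3  1.2 -0. ]
```

```bash
python3 - <<'E'
from h import *
s=sense();print(s['q'].round(3),s['qd'].round(3),s['tau'].round(1))
E
```

```text
[ 0.331  0.733  1.84  -1.055  0.142  2.854] [ 0.    -0.001  0.    -0.002  0.001  0.001] [  0.  -43.2  -8.   -0.2  -0.5   0. ]
```

Joint 6 is at its limit because the wrist is near a singularity at a 30° tilt. I back out along the tool axis and use a smaller tilt of 18°, which still gives jig and lid clearance.

```bash
python3 -m inch '[[-1,[0,0,-0.3],[0,0,0]],[-1,[0,0,-0.6],[0,0,0]],[-1,[0,0,-0.6],[0,-0.02,0]],[-1,[0,0,-0.6],[0,-0.031,0]],[-1,[0,0,-0.6],[0,-0.031,0]],[-1,[0,0,-0.6],[0,-0.031,0]]]'
cat >> h.py <<'E'
def grip2(off,tilt=18,yaw=3.8):
    c=np.array([.5818,.2795,.0668]);h=np.radians(3.8);t=np.radians(30.5)
    u=np.array([np.cos(h),np.sin(h),0]);a=u*np.cos(t)+np.array([0,0,np.sin(t)]);n=-u*np.sin(t)+np.array([0,0,np.cos(t)])
    r=toolR(yaw,tilt);z=r.apply([0,0,1]);g=c-.007*a-.0095*n+.0035*z
    todo(g-off*z,r);print(g,sense()['q'].round(2))
E
python3 - <<'E'
from h import *
grip2(.05)
E
```

```text
t: 7.85
tcp_pos: [0.5628, 0.2797, 0.1147]
tool_rot: [0.987, 0.033, 0.16, -0.009]
force: [-0.2, -0.3, -0.5]
finger_gap: 1.002
t 7.85 tcp [0.5628 0.2797 0.1147] F [-0.2 -0.3 -0.5] gap 1.002
shift [-0.017  0.016  0.156] turn [-0.0011 -0.0012 -0.0002] deg [-0.4 -0.4 -0.1]
[0.58167205 0.2794915  0.05173306] [ 0.32  0.61  1.75 -0.16  0.47  1.96]
```

```bash
python3 -m inch '[[-1,[-0.017,0.016,0.15],[-0.001,-0.001,0]],[-1,[-0.017,0.016,0.15],[-0.001,-0.001,0]],[-1,[-0.017,0.016,0.15],[-0.001,-0.001,0]]]'
python3 - <<'E'
from h import *
grip2(.0)
E
```

```text
t: 8.15
tcp_pos: [0.5618, 0.2774, 0.0966]
tool_rot: [0.988, 0.033, 0.153, -0.004]
force: [0.2, 1.5, 0.7]
finger_gap: 1.0
t 8.15 tcp [0.5618 0.2774 0.0966] F [0.2 1.5 0.7] gap 1.0
shift [ 0.055 -0.009  0.488] turn [0.0003 0.001  0.0002] deg [0.1 0.4 0.1]
[0.58167205 0.2794915  0.05173306] [ 0.32  0.64  1.76 -0.18  0.45  1.97]
```

```bash
python3 -m inch '[[-1,[0.05,-0.01,0.15],[0,0.001,0]],[-1,[0.05,-0.01,0.3],[0,0.001,0]],[-1,[0.05,-0.01,0.4],[0,0.001,0]],[-1,[0.05,-0.01,0.45],[0,0.001,0]],[-1,[0.05,-0.01,0.45],[0,0.001,0]],[-1,[0.05,-0.01,0.45],[0,0.001,0]]]'
python3 - <<'E'
from h import *
grip2(.0)
E
```

```text
t: 8.75
tcp_pos: [0.5817, 0.2801, 0.0569]
tool_rot: [0.987, 0.033, 0.158, -0.005]
force: [0.3, 0.5, -0.7]
finger_gap: 0.999
t 8.75 tcp [0.5817 0.2801 0.0569] F [ 0.3  0.5 -0.7] gap 0.999
shift [-0.016  0.006  0.049] turn [ 0.0001 -0.0004  0.0001] deg [ 0.  -0.2  0. ]
[0.58167205 0.2794915  0.05173306] [ 0.31  0.73  1.73 -0.2   0.39  1.99]
```

```bash
python3 -m inch '[[-1,[-0.016,0.006,0.045],[0,0,0]],[-1,[-0.016,0.006,0.045],[0,0,0]]]'
python3 -m inch '[[-0.2,[0,0,0],[0,0,0]],[0.2,[0,0,0],[0,0,0]],[1,[0,0,0],[0,0,0]],[1,[0,0,0],[0,0,0]],[1,[0,0,0],[0,0,0]],[1,[0,0,0],[0,0,0]],[1,[0,0,0],[0,0,0]]]' 40
python3 - <<'E'
from h import *
grip2(.0)
p,d=snapshot('side');cv2.imwrite('pics/s6.png',cv2.resize(p[100:200,200:350],None,fx=5,fy=5))
E
```

```text
t: 8.95
tcp_pos: [0.5813, 0.2794, 0.0522]
tool_rot: [0.987, 0.033, 0.158, -0.005]
force: [-0.1, -0.8, 0.3]
finger_gap: 0.998
t: 9.65
tcp_pos: [0.5818, 0.2796, 0.0525]
tool_rot: [0.987, 0.033, 0.158, -0.005]
force: [0.6, -0.1, 1.2]
finger_gap: 0.496
t 9.65 tcp [0.5818 0.2796 0.0525] F [ 0.6 -0.1  1.2] gap 0.496
shift [-0.004  0.001  0.007] turn [ 0.0001 -0.0006  0.0001] deg [ 0.  -0.2  0. ]
[0.58167205 0.2794915  0.05173306] [ 0.31  0.73  1.73 -0.21  0.38  2.  ]
```

View pics/s6.png

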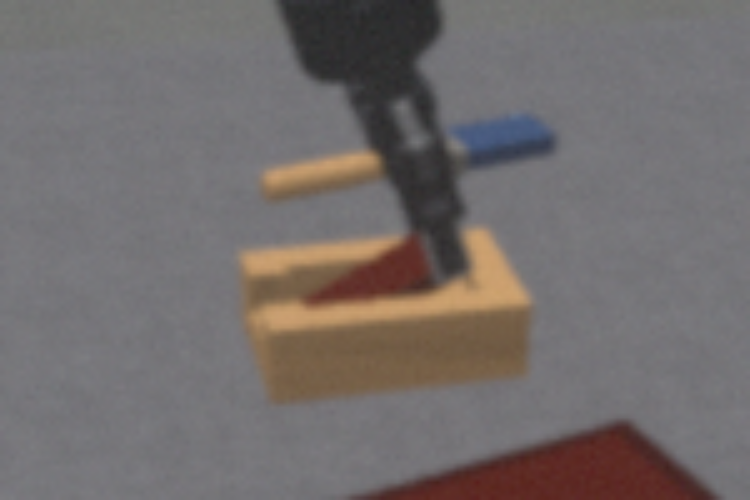

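Gripped (gap 0.50, about 43 mm); the side view shows the finger on the raised end at about (450,270). Lifting straight up.

```bash
python3 -m inch '[[1,[0,0,0],[0,0,0]],[1,[0.03,0,-0.1],[0,0,0]],[1,[0.09,0,-0.29],[0,0,0]],[1,[0.19,0,-0.57],[0,0,0]],[1,[0.31,0,-0.95],[0,0,0]],[1,[0.31,0,-0.95],[0,0,0]],[1,[0.31,0,-0.95],[0,0,0]]]' 60
python3 - <<'E'
from h import *
s=sense();print(s['q'].round(2))
for n in ('side','wrist'):
    p,d=snapshot(n);cv2.imwrite(f'pics/{n}7.png',p)
E
```

```text
t: 10.4
tcp_pos: [0.5819, 0.2798, 0.1539]
tool_rot: [0.987, 0.033, 0.159, -0.005]
force: [-0.0, -0.7, -1.1]
finger_gap: 0.49
[ 0.31  0.57  1.68 -0.14  0.59  1.92]
```

View pics/side7.png

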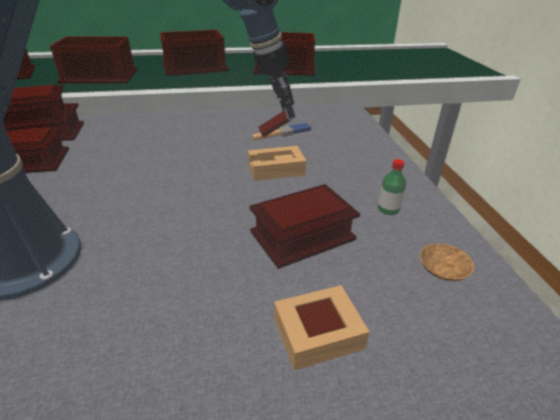

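View pics/wrist7.png

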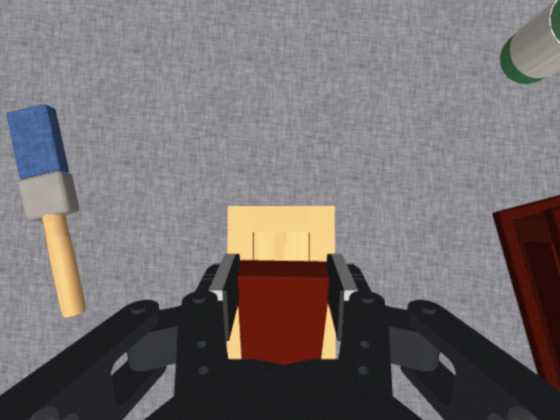

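The panel is lifted clear, held between the pads at (238–330, 262–355) in the wrist view. I measure its pose in the tool frame.

```bash
python3 - <<'E'
from h import *
s=sense();i=camera_info('wrist');p,d=snapshot('wrist');T=R.from_quat(s['tool_rot']).inv()
K,o,q=i['K'],i['origin'],i['orientation']
m=np.zeros(d.shape,bool);m[285:345,250:318]=1
vv,uu=np.nonzero(m);z=d[m];ok=z>0
P=(np.c_[uu,vv,np.ones(len(uu))]@np.linalg.inv(K).T)*z[:,None];P=(R.from_quat(q).apply(P)+o)[ok]
P=T.apply(P-s['tcp_pos'])
c=P.mean(0)
n=np.linalg.svd(P-c,full_matrices=False)[2][2];n*=-np.sign(n[2]);print(len(P),(c*1e3).round(1),n.round(3),'ang about y',np.degrees(np.arctan2(n[0],-n[2])),'rms mm',((P-c)@n).std()*1e3)
def rp(uv):
    dd=T.apply(R.from_quat(q).apply(np.linalg.inv(K)@[*uv,1]));oo=T.apply(o-s['tcp_pos']);return oo+dd*((c-oo)@n)/(dd@n)
E4=rp((284,276));print('top edge in tool mm',(E4*1e3).round(1),(rp((239,276))*1e3).round(1),(rp((328,276))*1e3).round(1))
print(p[255:300,284].tolist()[::3])
E
```

```text
4056 [-20.4   0.3  -7. ] [-0.21   0.002 -0.978] ang about y -12.101132141163328 rms mm 0.4518181239968785
top edge in tool mm [  3.7   0.5 -12.1] [  3.8 -20.1 -12.2] [  3.7  20.6 -12.1]
[[141, 217, 248], [141, 217, 248], [30, 51, 88], [3, 14, 62], [11, 21, 66], [9, 19, 66], [5, 14, 66], [12, 23, 84], [15, 29, 109], [11, 24, 107], [10, 27, 109], [12, 26, 108], [13, 25, 108], [15, 28, 109], [14, 26, 109]]
```

```bash
cat >> h.py <<'E'
def place(hover,c=(.557,-.0145),yaw=18.,rel=12.1,Et=(3.9,.3,-12.5)):
    t=np.radians(rel);a=np.array([np.cos(t),0,-np.sin(t)]);n=np.array([-np.sin(t),0,-np.cos(t)])
    Ct=np.array(Et)/1e3-.045*a-.007*n
    r=toolR(yaw,-rel);g=np.array([*c,.087+hover])-r.apply(Ct)
    todo(g,r);print(g,r.apply(n).round(3),sense()['q'].round(2))
    s=sense();rr=R.from_quat(s['tool_rot']);print('panel now: c',(s['tcp_pos']+rr.apply(Ct)).round(4),'n',rr.apply(n).round(3),'a',np.degrees(np.arctan2(*rr.apply(a)[1::-1])).round(2))
E
python3 - <<'E'
from h import *
place(.06)
E
```

```text
t 10.55 tcp [0.5803 0.2791 0.1509] F [-0.9 -0.8 -1.3] gap 0.491
shift [-0.079  2.817  0.066] turn [ 0.0023 -0.0831 -0.0398] deg [  0.8 -29.9 -14.3]
[ 0.59358613 -0.00229701  0.14259522] [-0.  0.  1.] [ 0.31  0.57  1.68 -0.14  0.59  1.92]
panel now: c [0.5448 0.2764 0.1353] n [-0.5   -0.032  0.865] a 3.87
```

Panel estimate is consistent. I tilt level and travel in steps.

```bash
python3 -m inch '[[1,[0,0.2,-0.1],[0,-0.02,-0.01]],[1,[0,0.5,-0.1],[0.001,-0.04,-0.02]],[1,[0,0.8,-0.1],[0.002,-0.06,-0.03]],[1,[0,1,-0.1],[0.0023,-0.083,-0.04]],[1,[0,1,-0.1],[0.0023,-0.083,-0.04]],[1,[0,1,-0.1],[0.0023,-0.083,-0.04]]]'
python3 - <<'E'
from h import *
place(.06)
E
```

```text
t: 11.15
tcp_pos: [0.5847, 0.1793, 0.1597]
tool_rot: [0.982, 0.155, -0.103, 0.016]
force: [-0.8, 0.8, -0.6]
finger_gap: 0.488
t 11.15 tcp [0.5847 0.1793 0.1597] F [-0.8  0.8 -0.6] gap 0.488
shift [-0.43   1.755  0.265] turn [-0.0001 -0.0003 -0.    ] deg [-0.  -0.1 -0. ]
[ 0.59358613 -0.00229701  0.14259522] [-0.  0.  1.] [ 0.13  0.68  1.37 -0.04  1.3   1.4 ]
panel now: c [0.5481 0.1671 0.164 ] n [-0.001 -0.001  1.   ] a 17.98
```

```bash
python3 -m inch '[[1,[-0.1,0.3,0],[0,0,0]],[1,[-0.2,0.7,0],[0,0,0]],[1,[-0.25,1,0],[0,0,0]],[1,[-0.25,1,0],[0,0,0]]]'
python3 -m inch '[[1,[-0.1,0.4,0.1],[0,0,0]],[1,[-0.18,0.75,0.26],[0,0,0]],[1,[-0.18,0.75,0.26],[0,0,0]],[1,[-0.18,0.75,0.26],[0,0,0]]]'
python3 - <<'E'
from h import *
place(.02)
p,d=snapshot('top');cv2.imwrite('pics/top8.png',p)
p,d=snapshot('side');cv2.imwrite('pics/side8.png',p)
E
```

```text
t: 11.55
tcp_pos: [0.592, 0.0746, 0.1668]
tool_rot: [0.983, 0.155, -0.102, 0.017]
force: [0.5, 0.7, -0.0]
finger_gap: 0.489
t: 11.95
tcp_pos: [0.5929, -0.0003, 0.1446]
tool_rot: [0.982, 0.156, -0.103, 0.015]
force: [-0.4, -0.4, -0.4]
finger_gap: 0.488
t 11.95 tcp [ 5.929e-01 -3.000e-04  1.446e-01] F [-0.4 -0.4 -0.4] gap 0.488
shift [0.088 0.022 0.411] turn [-0.0002 -0.0004  0.0002] deg [-0.1 -0.1  0.1]
[ 0.59358613 -0.00229701  0.10259522] [-0.  0.  1.] [-0.14  0.67  1.44 -0.1   1.22  1.15]
panel now: c [ 0.5563 -0.0126  0.1489] n [-0.002 -0.002  1.   ] a 18.04
```

View pics/top8.png

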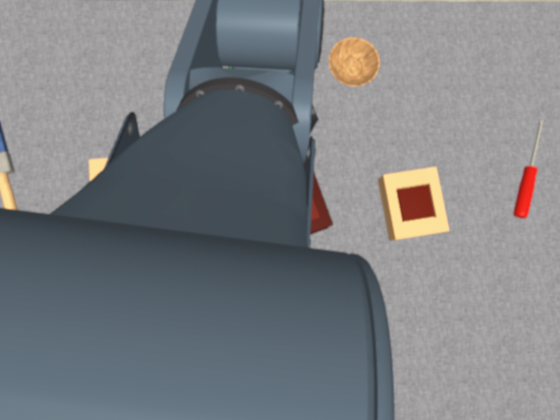

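View pics/side8.png

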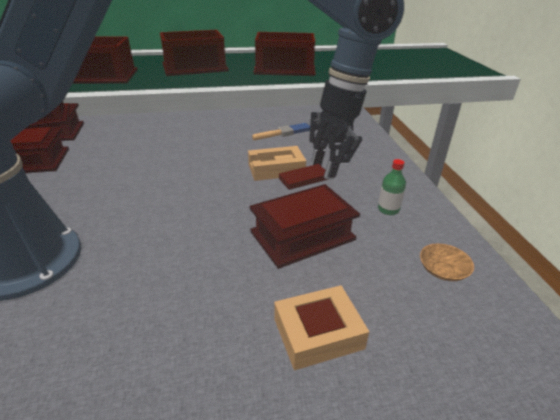

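The side view shows the panel level over the box at about (302,177). I descend to 20 mm and compare with the field edges in the wrist view.

```bash
python3 -m inch '[[1,[0.03,0.01,0.1],[0,0,0]],[1,[0.06,0.02,0.25],[0,0,0]],[1,[0.09,0.02,0.4],[0,0,0]],[1,[0.09,0.02,0.4],[0,0,0]],[1,[0.09,0.02,0.4],[0,0,0]]]'
python3 - <<'E'
from h import *
place(.0)
i=camera_info('wrist');p,d=snapshot('wrist');cv2.imwrite('pics/wrist9.png',p)
np.savez('wrist9.npz',p=p,d=d,K=i['K'],o=i['origin'],q=i['orientation'])
E
```

```text
t: 12.55
tcp_pos: [0.5948, -0.003, 0.1031]
tool_rot: [0.982, 0.156, -0.103, 0.016]
force: [0.5, 0.0, 0.3]
finger_gap: 0.491
t 12.55 tcp [ 0.5948 -0.003   0.1031] F [0.5 0.  0.3] gap 0.491
shift [ 0.033 -0.01   0.203] turn [-0.0001 -0.0003  0.0003] deg [-0.  -0.1  0.1]
[ 0.59358613 -0.00229701  0.08259522] [-0.  0.  1.] [-0.15  0.73  1.46 -0.1   1.14  1.16]
panel now: c [ 0.5582 -0.0152  0.1075] n [-0.002 -0.001  1.   ] a 18.09
```

View pics/wrist9.png

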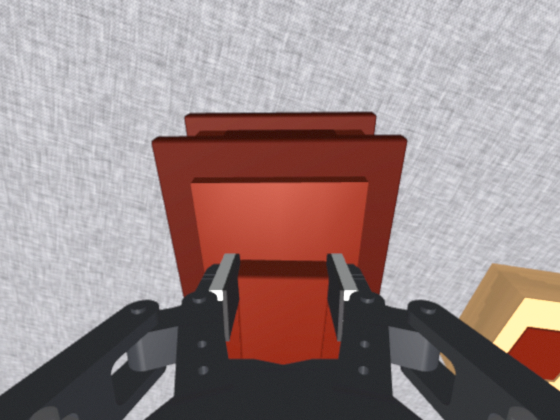

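```bash
python3 - <<'E'
from h import *
D=np.load('wrist9.npz');C=(D['K'],D['o'],D['q'])
w=ray([[193,182],[367,181],[218,250],[354,250]],.08,*C)*1e3
print(w.round(1));e=w[1]-w[0];print(np.linalg.norm(e),np.degrees(np.arctan2(e[1],e[0]))+90)
h=np.radians(18);print(w[:2].mean(0)-75*np.array([np.cos(h),np.sin(h),0]))
# panel top far edge & side now at z=.1145
w=ray([[239,276],[328,276]],.1145,*C)*1e3;print(w.round(1),np.linalg.norm(w[1]-w[0]),w.mean(0)-45*np.array([np.cos(h),np.sin(h),0]))
E
```

```text
[[616.7  51.8  80. ]
 [644.7 -31.7  80. ]
 [579.6  30.6  80. ]
 [603.7 -43.   80. ]]
88.07793383129092 18.47686937830254
[559.36561955 -13.1408302   80.        ]
[[594.2  17.7 114.5]
 [606.9 -21.1 114.5]] 40.79604379121554 [557.78092444 -15.60794352 114.5       ]
```

```bash
python3 - <<'E'
from h import *
place(0,(.5583,-.0138),18.2)
E
```

```text
t 12.6 tcp [ 0.5954 -0.0032  0.1038] F [-0.2  0.5 -0. ] gap 0.494
shift [ 0.044 -0.018  0.208] turn [-0.0001 -0.0005 -0.0003] deg [-0.  -0.2 -0.1]
[ 0.59484331 -0.00146937  0.08259522] [-0.  0.  1.] [-0.15  0.73  1.46 -0.1   1.14  1.16]
panel now: c [ 0.5588 -0.0154  0.1081] n [-0.003 -0.001  1.   ] a 18.09
```

```bash
python3 -m inch '[[1,[0.02,-0.018,0.06],[0,0,0]],[1,[0.03,-0.018,0.12],[0,0,0]],[1,[0.04,-0.018,0.16],[0,0,0]],[1,[0.04,-0.018,0.17],[0,0,0]],[1,[0.04,-0.018,0.17],[0,0,0]]]'
python3 - <<'E'
from h import *
place(0,(.5583,-.0138),18.2)
E
```

```text
t: 13.1
tcp_pos: [0.5951, -0.0014, 0.0865]
tool_rot: [0.982, 0.156, -0.102, 0.016]
force: [-0.3, 0.8, -0.0]
finger_gap: 0.49
t 13.1 tcp [ 0.5951 -0.0014  0.0865] F [-0.3  0.8 -0. ] gap 0.49
shift [ 0.006 -0.     0.039] turn [-0.0001 -0.0005 -0.0003] deg [-0.  -0.2 -0.1]
[ 0.59484331 -0.00146937  0.08259522] [-0.  0.  1.] [-0.14  0.75  1.47 -0.1   1.11  1.17]
panel now: c [ 0.5585 -0.0137  0.0908] n [-0.003 -0.001  1.   ] a 18.08
```

```bash
python3 -m inch '[[1,[0.002,0,0.01],[0,0,0]],[1,[0.004,0,0.02],[0,0,0]],[1,[0.006,0,0.03],[0,0,0]],[1,[0.006,0,0.03],[0,0,0]]]'
python3 -m inch '[[1,[0.001,0,0.005],[0,0,0]],[1,[0.002,0,0.01],[0,0,0]],[1,[0.002,0,0.01],[0,0,0]]]'
python3 - <<'E'
from h import *
place(0,(.5583,-.0138),18.2)
E
```

```text
t: 13.5
tcp_pos: [0.5952, -0.0014, 0.0837]
tool_rot: [0.982, 0.156, -0.102, 0.016]
force: [-0.8, 0.1, 1.0]
finger_gap: 0.49
t: 13.8
tcp_pos: [0.5952, -0.0014, 0.0827]
tool_rot: [0.982, 0.156, -0.102, 0.016]
force: [0.0, 0.6, -1.1]
finger_gap: 0.487
t 13.8 tcp [ 0.5952 -0.0014  0.0827] F [ 0.   0.6 -1.1] gap 0.487
shift [-0.004 -0.     0.002] turn [-0.     -0.0006 -0.0003] deg [-0.  -0.2 -0.1]
[ 0.59484331 -0.00146937  0.08259522] [-0.  0.  1.] [-0.14  0.76  1.47 -0.1   1.1   1.17]
panel now: c [ 0.5586 -0.0137  0.0869] n [-0.004 -0.001  1.   ] a 18.08
```

No contact force yet, so I go down in small steps.

```bash
python3 -m inch '[[1,[0.001,0,0.005],[0,0,0]],[1,[0.002,0,0.01],[0,0,0]],[1,[0.002,0,0.01],[0,0,0]]]'
python3 -c "
from h import *
p,d=snapshot('side');cv2.imwrite('pics/s10.png',cv2.resize(p[150:270,230:380],None,fx=5,fy=5))"
```

```text
t: 14.1
tcp_pos: [0.5953, -0.0014, 0.0825]
tool_rot: [0.982, 0.156, -0.102, 0.016]
force: [-0.9, 0.3, 5.3]
finger_gap: 0.488
```

View pics/s10.png

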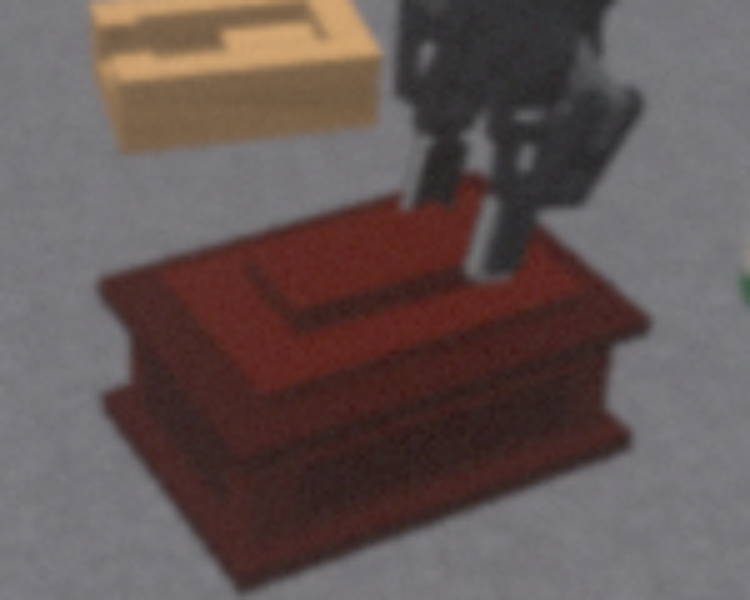

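The panel is in contact (5 N) and lies flat on the field. Releasing and retreating.

```bash
python3 -m inch '[[-0.1,[0,0,0],[0,0,0]],[-0.3,[0,0,0],[0,0,0]],[-0.5,[0,0,0],[0,0,0]],[-0.7,[0,0,0],[0,0,0]],[-0.7,[0,0,0],[0,0,0]],[-0.7,[0,0,0],[0,0,0]],[-0.7,[0,0,-0.1],[0,0,0]],[-0.7,[0,0,-0.4],[0,0,0]],[-0.7,[0,0,-0.8],[0,0,0]],[-0.7,[0,0,-1],[0,0,0]],[-0.7,[0,0,-1],[0,0,0]]]'
python3 -m inch '[[-0.7,[0,0.3,-0.4],[0,0,0]],[-0.7,[0,0.7,-0.6],[0,0,0]],[-0.7,[-0.2,1,-0.6],[0,0,0]],[-0.7,[-0.2,1,-0.6],[0,0,0]]]'
python3 -m inch '[[-0.7,[-0.2,0.5,0],[0,0,0]],[-0.7,[-0.5,1,0],[0,0,0]],[-0.7,[-0.5,1,0],[0,0,0]],[-0.7,[-0.5,1,0],[0,0,0]]]'
python3 -m inch '[[-0.7,[-0.2,0.5,0],[0,0,0]],[-0.7,[-0.5,1,0],[0,0,0]],[-0.7,[-0.5,1,0],[0,0,0]],[-0.7,[-0.5,1,0],[0,0,0]]]'
python3 - <<'E'
from h import *
for n in ('top','side'):
    i=camera_info(n);p,d=snapshot(n);cv2.imwrite(f'pics/{n}11.png',p)
    np.savez(n+'11.npz',p=p,d=d,K=i['K'],o=i['origin'],q=i['orientation'])
p,d=snapshot('wrist');cv2.imwrite('pics/wrist11.png',p)
E
```

```text
t: 15.25
tcp_pos: [0.618, 0.0049, 0.184]
tool_rot: [0.983, 0.156, -0.098, 0.018]
force: [1.3, -0.2, 0.5]
finger_gap: 0.85
t: 15.65
tcp_pos: [0.6385, -0.0969, 0.2428]
tool_rot: [0.983, 0.154, -0.102, 0.017]
force: [-0.2, 0.4, 0.4]
finger_gap: 0.849
t: 16.05
tcp_pos: [0.6224, -0.2039, 0.2517]
tool_rot: [0.982, 0.155, -0.103, 0.015]
force: [0.1, 0.1, -0.4]
finger_gap: 0.851
t: 16.45
tcp_pos: [0.6077, -0.3127, 0.2622]
tool_rot: [0.982, 0.156, -0.102, 0.015]
force: [0.1, 0.1, -0.1]
finger_gap: 0.848
```

View pics/top11.png

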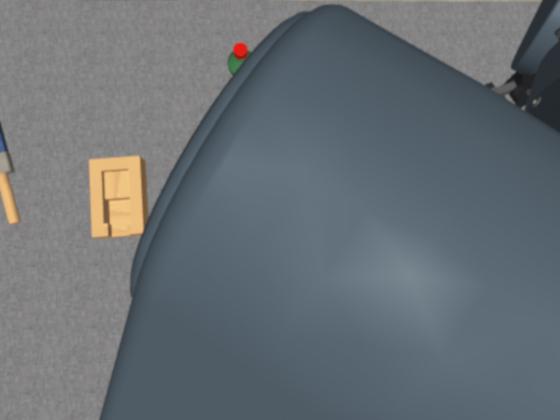

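View pics/side11.png

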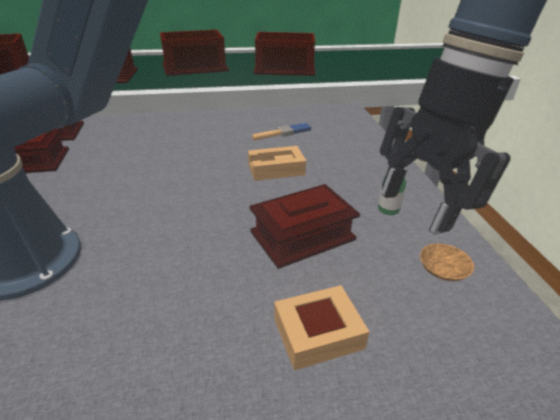

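The side view shows the panel resting on the lid at (305,203); the arm hides it from the top camera. I move farther aside.

```bash
python3 -m inch '[[-0.7,[-0.5,0.5,0],[0,0,0]],[-0.7,[-1,1,0],[0,0,0]],[-0.7,[-1,1,0],[0,0,0]],[-0.7,[-1,1,0],[0,0,0]]]'
python3 -m inch '[[-0.7,[-0.5,0.5,0],[0,0,0]],[-0.7,[-1,1,0],[0,0,0]],[-0.7,[-1,1,0],[0,0,0]],[-0.7,[-1,1,0],[0,0,0]]]'
python3 -m inch '[[-0.7,[-0.2,0.5,0],[0,0,0]],[-0.7,[-0.5,1,0],[0,0,0]],[-0.7,[-0.5,1,0],[0,0,0]],[-0.7,[-0.5,1,0],[0,0,0]]]'
python3 - <<'E'
from h import *
for n in ('top',):
    i=camera_info(n);p,d=snapshot(n);cv2.imwrite(f'pics/{n}12.png',p)
    np.savez(n+'12.npz',p=p,d=d,K=i['K'],o=i['origin'],q=i['orientation'])
cv2.imwrite('pics/z12.png',cv2.resize(p[120:255,225:335],None,fx=4,fy=4))
E
```

```text
t: 17.0
tcp_pos: [0.5445, -0.4414, 0.2845]
tool_rot: [0.983, 0.154, -0.102, 0.018]
force: [-0.6, 0.0, -0.2]
finger_gap: 0.847
t: 17.4
tcp_pos: [0.4825, -0.5667, 0.3045]
tool_rot: [0.983, 0.154, -0.102, 0.018]
force: [-0.2, 0.5, -0.8]
finger_gap: 0.851
t: 17.8
tcp_pos: [0.4695, -0.6736, 0.3128]
tool_rot: [0.982, 0.156, -0.102, 0.015]
force: [-0.6, 0.2, -0.4]
finger_gap: 0.849
```

View pics/top12.png

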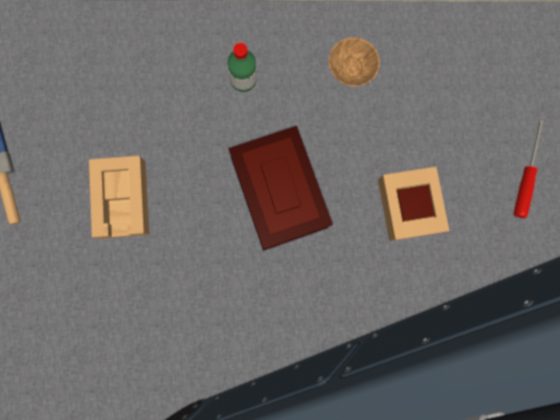

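View pics/z12.png

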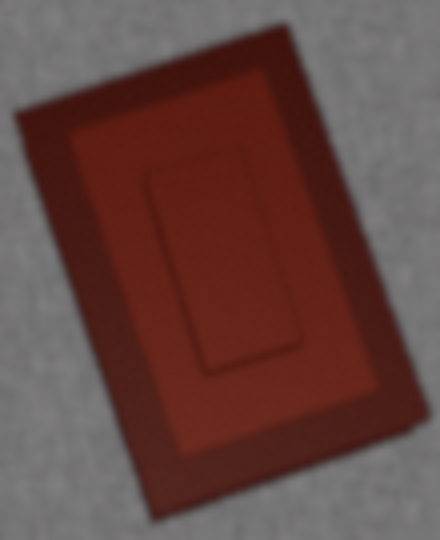

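```bash
python3 - <<'E'
from h import *
D=np.load('top12.npz');C=(D['K'],D['o'],D['q'])
def q(c,z,n):
    w=ray(np.array(c)/4.+[225,120],z,*C)*1e3;e=[w[(i+1)%4]-w[i] for i in range(4)]
    l=(e[3]-e[1]);print(n,w.mean(0).round(1),[round(float(np.linalg.norm(x)),1) for x in e],np.degrees(np.arctan2(l[1],l[0])).round(2))
    return w.mean(0)
f=q([[70,133],[268,70],[377,387],[182,455]],.08,'field')
p=q([[146,175],[241,144],[302,338],[208,368]],.094,'panel')
h=np.radians(18);d=p-f;print('along',d[0]*np.cos(h)+d[1]*np.sin(h),'across',-d[0]*np.sin(h)+d[1]*np.cos(h))
A=np.load('top0.npz')['p'].astype(int);B=D['p'].astype(int);print('square diff',abs(A-B)[165:245,378:452].mean())
s=sense();print(s['t'],s['qd'].round(3))
E
```

```text
field [557.5 -15.5  80. ] [91.3, 147.4, 89.0, 148.7] 17.87
panel [556.6 -15.   94. ] [43.0, 87.8, 41.9, 87.1] 16.43
along -0.6295915190555059 across 0.8251099065989335
square diff 2.6870495495495494
17.85 [ 0.027 -0.023  0.03   0.003  0.002 -0.002]
```

Within about 1 mm and 1.5° of the field centre, so I hand it in.

```bash
python3 -c "
from h import *
print(sign_off())"
```

```text
the job is handed in; nothing more can be done
None
```

The job is done and handed in at about 18 s. I pressed the panel's notch end until it bottomed at about 21 N. The panel tipped and stayed up after I withdrew. I then gripped the raised end, lifted it, laid it flat on the lid's field (about 5 N at contact), released it and moved the arm clear.

- **Placement:** in the last top view the panel is about 0.6 mm off the field's centre lengthwise and 0.8 mm across. Its angle read 1.4° off the field's, which is about what hand-picked pixels can resolve.
- **Square panel:** it looks unmoved in its jig, judged by eye and by a small image difference from the first picture.
- **A failed step:** my first approach to the grip, tilted 30°, ran joint 6 up to its range limit (2.85 rad). The reading was 2.854 rad, so it may count as slightly past the limit. I backed out without touching the panel and gripped at an 18° tilt instead.
- **A disagreement:** the top and wrist cameras differed by 2 to 3 mm on the field's centre. I aimed between the two.

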